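Stand the tapas plate up in the wire drainer

ROBOT

A 6-joint arm with a two-finger parallel gripper is mounted at the origin on the work surface. World frame = base frame: x ahead of the robot, y to its left, z up, the work surface at z = 0. Lengths are in m, angles in rad, forces in N, time in s.
With the tool pointing down it reaches from about 0.35 to 0.975 m from the base axis. Payload 4.9 kg.
Tool frame: the origin (TCP) lies between the finger pads; the fingertips stand 22 mm ahead of it and the grasp point (between the pads) lies 3 mm ahead of it; z points along the fingers, y is the line along which they close (so a half turn about z gives the same grasp; the last joint's range is limited). The gripper opens to 85 mm and grips with 20 to 120 N. Pads are 22 mm wide; open, the fingers measure 114 mm over their backs; the gripper's body (76 mm by 85 mm) begins 54 mm behind the grasp point. The pads swing forward as they close: fully open they stand 13 mm farther back than shut.
Start: joints at [1.012, 0.053, 1.613, -0, 1.476, -0.119], TCP at [0.266, 0.566, 0.253] pointing down, gripper open.
Joint ranges: [-3.01, 3.01], [-1.01, 2.22], [0.06, 2.58], [-1.02, 4.17], [0.09, 2.62], [-3.14, 3.14]. Speed limits (rad/s): [2.57, 2.57, 3.14, 3.14, 3.14, 3.14].

INTERFACE

Orientations are given as a unit quaternion [w, x, y, z].
In Python, from plant import state, grab_frame, get_calibration, job_done, recognise, regions_of gives the robot as it stands.
- The arm moves only by the tool apply_moves, never from a script. Its argument "targets" is a list of rows, each an object with "translation": the shift along the tool's x, y, z normalised to -1 to 1, where 1 is 100 mm, a list of three; "twist": the turn about the tool's z normalised to -1 to 1, where 1 is 0.1 rad; "hand": the opening, from 0 (shut) to 1 (fully open). A call has 1 to 8 rows; each row shifts and turns the commanded pose from where the row before left it, along the tool's axes as they then stand; what a row does not reach is not made up. A row lasts 1/10 s, in which the tool goes at most 50 mm and 8.59 degrees, less where a joint would pass 70% of its speed; a pose out of reach is approached as far as the arm can. A call with a number of a shift or a turn outside -1 to 1 is refused whole. A call with a gripper value outside its range is refused whole. The fingers move at their own pace and stop on an object; the grip force is fixed at half the most. Time passes only in rows, so rows that do not move let the fingers close. It gives the time, the measured TCP pose, the force, the opening and the grip force at its end, in the units of the state.
- state(): the state, without advancing time (a new reading comes with each control period).
- grab_frame(name): name is "scene" or "top" or "wrist"; returns the picture (480x640x3 uint8, red, green, blue); there is no depth.
- get_calibration(name): a dict with "camera_matrix" (3x3 intrinsics, pixels), "D" ([k1, k2, p1, p2, k3] as OpenCV has them; the pictures are not rectified), "pose" (4x4, takes a point from camera to world coordinates). Camera axes: x right, y up, looking along -z (the intrinsics and any distortion apply to the point x, -y, -z); pixel columns grow to the right and rows downward; lengths in m; the calibration is good to about 2 mm. A picture is of the moment at which its call begins: read the wrist's pose just before it. get_calibration takes no time and is no camera call; for the wrist camera it gives the pose at the moment of the call.
- job_done(): hands the job in; it is judged then, once.
Trained networks look in the newest picture that a camera, given by its name, has taken for a name from the list of things; names that differ only in an ending like _2 or _b are one class to them, and where a whole thing is asked for, a point or a joint stands for the part that bears it (a point fixed in the world has none). Each returns a list of dicts, best first, with "score" (0 to 1); they miss things now and then, are a little off and sometimes report something else, mostly with a low value. They report only what shows in the picture. A call takes as long as a camera call. They do not tell look-alikes from the thing itself.
- recognise(camera, query): "point" ([x, y, z] in m, in world coordinates, good to about 4 mm: the middle of the surface that is visible of it).
- regions_of(camera, query): "pixels" (480x640 bool, what is visible of it).
The state is a dict: "time": time; "joint_pos": joint angles; "joint_vel": joint speeds; "joint_efforts": joint torques, N m; "tool_pos": TCP position; "tool_rot": TCP orientation; "contact_force": force on the tool from outside, world axes, zero at the start; "ft_torque": the same for the moment, N m; "gripper_width": opening from 0.0 (shut) to 1.0 (fully open); "grasp_force": force on a finger pad.
Only numpy, scipy, OpenCV 4.12 (cv2) and the standard library are available. Lean on these libraries where they do the work, as an engineer would, in place of code of your own. Each camera call takes 0.05 s, during which the arm holds its last target. There are 200 camera calls.

TASK

A round wooden tapas plate lies flat on the deck of the wire drainer. Slide it in front of the empty bay and gently tip it up on edge so that it stands by itself in that bay's rubber seat, resting back against the tall tines, beside the plate that already stands there. Leave the other plate and the glassware as they are.

Things in the scene. Friction and masses are not known exactly. Their poses are not given: they have to be found in the camera images.
- plate: round wooden plate to stand up: plain flat disc, 130 mm in diameter, 14 mm thick, about 0.16 kg. Origin at the disc's centre (half-way through its thickness), z along its axis. It starts flat on the deck, some 40 mm short of the tines, anywhere sideways between the two bays. It is too wide to grasp across and lies too flat to pinch
- drainer: fixed drainer of five bent 8 mm steel wires at y = -106, -44, 0, 44 and 106 mm. Origin on the counter under the foot of the tall tines; x points from the deck (near the robot) to the tines, y along the row of tines, z up. Two bays, centred at y = -75 and 75 mm, each with an open gap of 54 mm between its two wires, through which one can reach up from below, and a rubber seat in its trough
- deck_end (a point): tines' side end of the drainer's deck, at drainer (-30, 0, 82) mm, on top of the wires. Deck wires run along x from -145 to -30 mm, tops at z = 82, then drop into the trough (28 mm deep, 22 mm clear from wire to tine). Front legs go down at x = -145 to -150, with a cross wire at x = -150, top at z = 10; otherwise the space below the deck is open
- tine_top (a point): top of the middle tall tine, at drainer (12, 0, 148) mm. The tines (8 mm thick) rise from x = 0 at z = 50 and lean back to x = 12 at z = 148 mm. A plate slid along the deck to +x stops with its rim against two tines, its centre then about 56 mm before the tines' foot
- free_seat: black rubber seat in the trough of the empty bay (either bay), fixed: 32 mm along x, 54 mm along y, two ridges along x, 42 mm apart inside, 12 mm high. Origin at the centre of its underside, 49 mm above the counter, 10 mm before the tines' foot; axes as the drainer's. The disc's rim sits between the ridges; a plate standing well has its centre about 74 mm above this origin
- standing_plate: an identical plate that already stands in the other bay, leaning back on its tines; origin at its centre. Leave alone
- tumbler_left: upside-down glass tumbler, 76 mm wide, 110 mm high, left of the drainer; origin at the centre of its underside. Leave alone
- tumbler_right: the same kind of tumbler, right of the drainer. Leave alone
- sugar_jar: glass jar with a steel cap, 80 mm wide, 130 mm high, far left; origin at the centre of its underside. Leave alone
Not all that is in view belongs to the job. Leave any red or white look-alike of the plate alone.

How it is judged:
At the end, for the whole second after the job is handed in: The plate rests on edge in the empty bay's rubber seat: axis within 20 degrees of the drainer's x, centre within 12 mm of the seat's middle sideways, within 25 mm of its origin along x and 64 to 84 mm above its underside; the other standing plate is within 20 mm of its start (angle between the z axis of plate and the x axis of free_seat, either way round below 0.35 rad and y of plate in the frame of free_seat between -0.012 and 0.012 m and x of plate in the frame of free_seat between -0.025 and 0.025 m and z of plate in the frame of free_seat between 0.064 and 0.084 m and linear speed of plate below 0.02 m/s and distance of standing_plate from where it was at the start of the episode below 0.02 m); the robot touches nothing.
It fails at once if the other standing plate was displaced by more than 30 mm (distance of standing_plate from where it was at the start of the episode above 0.03 m).
It fails at once if a glass or the jar was displaced by more than 30 mm (distance of any of tumbler_left, tumbler_right, sugar_jar from where it was at the start of the episode above 0.03 m).
It fails at once if the plate fell off the drainer's deck (height (world z) of plate below 0.07 m).
It fails at once if the plate was slammed into the drainer with more than 80 N (contact force between plate and drainer above 80 N).
It also fails if it takes over 70 s, if anything falls off the work surface, if the arm or the gripper's body presses on something with over 40 N, if the wrist force passes 120 N, or if a joint passes its speed limit or range.

## Working session

There is one attempt and no reset: what is moved stays moved. The work goes in short steps, Python scripts to look and compute and a tool call to move; the robot and the scene stay as the last step left them, time stands still between calls to the robot, and variables do not carry over. Pictures are saved under pics/ and viewed, at most 10 in all, crops included, and the job is handed in when it is done.

Besides the shell and the picture viewer there is one more tool, called in YAML: its name, and indented under it one key for each argument. apply_moves: Moves the arm, as the interface text tells. Its arguments: {"type":"object","properties":{"targets":{"type":"array"}},"required":["targets"]}

```bash
mkdir -p pics; ls; python3 - <<'E'
from plant import *
import cv2,numpy as np
for c in ["scene","top"]:
    im=grab_frame(c); cv2.imwrite(f"pics/{c}0.png",im[:,:,::-1])
    print(c,np.round(get_calibration(c)["pose"],3).tolist())
    for q in ["plate","drainer","free_seat","standing_plate","deck_end","tine_top","tumbler_left","tumbler_right","sugar_jar"]:
        print(q,[(round(r["score"],2),np.round(r["point"],3).tolist()) for r in recognise(c,q)][:4])
print(state())
E
```

```text
pics
scene [[0.294, -0.628, 0.721, 1.524], [0.956, 0.19, -0.224, -0.269], [0.004, 0.755, 0.656, 1.033], [0.0, 0.0, 0.0, 1.0]]
plate [(0.86, [0.64, -0.304, 0.016]), (0.8, [0.357, -0.262, 0.014]), (0.78, [0.519, -0.098, 0.092]), (0.59, [0.346, -0.11, 0.014])]
drainer [(0.77, [0.643, -0.038, 0.055]), (0.73, [0.482, 0.356, 0.069])]
free_seat [(0.66, [0.611, 0.034, 0.052])]
standing_plate [(0.82, [0.652, -0.118, 0.14])]
deck_end [(0.58, [0.643, -0.037, 0.058])]
tine_top [(0.68, [0.642, -0.036, 0.06])]
tumbler_left [(0.79, [0.486, 0.359, 0.068])]
tumbler_right [(0.7, [0.515, -0.363, 0.069])]
sugar_jar [(0.96, [0.656, 0.403, 0.087])]
top [[0.03, 0.992, -0.124, 0.357], [-1.0, 0.03, 0.002, 0.038], [0.005, 0.124, 0.992, 1.419], [0.0, 0.0, 0.0, 1.0]]
plate [(0.9, [0.528, -0.094, 0.098]), (0.79, [0.357, -0.098, 0.006]), (0.72, [0.635, -0.297, 0.016]), (0.72, [0.344, -0.262, 0.014])]
drainer [(0.8, [0.609, -0.015, 0.081])]
free_seat [(0.81, [0.61, 0.032, 0.054])]
standing_plate [(0.55, [0.644, -0.113, 0.147])]
deck_end [(0.59, [0.603, -0.014, 0.083])]
tine_top [(0.96, [0.602, -0.012, 0.077])]
tum
[... 195 characters left out ...]
1.01200252e+00,  5.26612915e-02,  1.61291603e+00, -2.51050342e-05,
        1.47599666e+00, -1.18992042e-01]), 'joint_vel': array([ 1.50436988e-04,  7.75411185e-04, -8.91266531e-04, -3.73809755e-04,
        1.14178312e-06, -5.11591797e-04]), 'joint_efforts': array([ 3.22434898e-04, -3.93711877e+01, -3.70460773e+01, -2.09346135e-04,
        7.62272975e-04,  6.53619026e-06]), 'tool_pos': array([0.26608736, 0.56550018, 0.25331801]), 'tool_rot': array([1.48897073e-05, 2.18131736e-01, 9.75919334e-01, 4.65241526e-06]), 'contact_force': array([ 0.03854987, -0.26257485, -0.34141166]), 'ft_torque': array([-0.05085268, -0.02915128,  0.03659855]), 'grasp_force': 0.0, 'gripper_width': 0.9972130341130909}
```

View pics/top0.png

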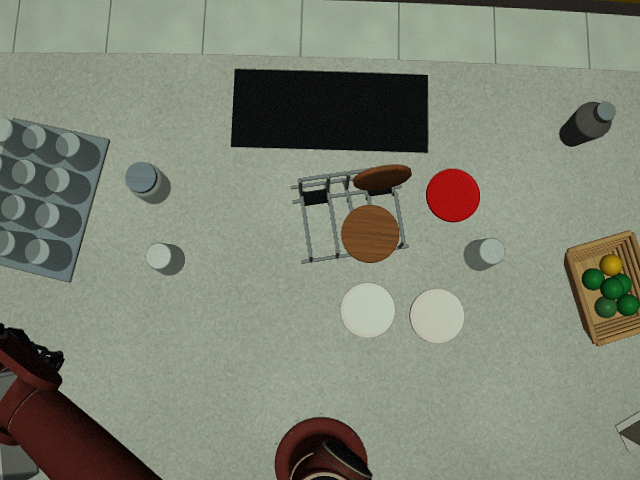

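View pics/scene0.png

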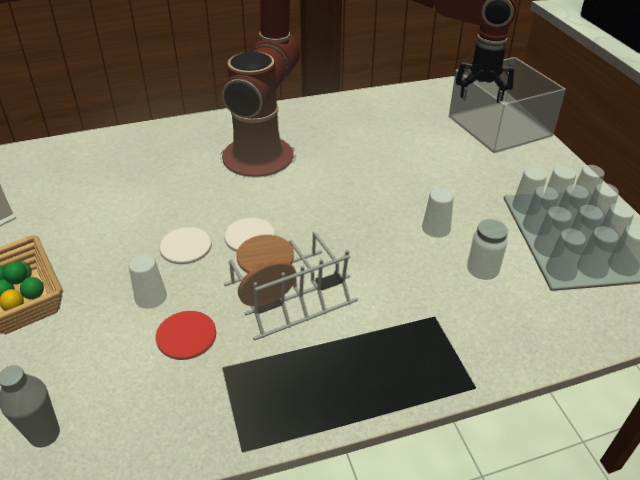

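Could be taken for the plate, by pixel in the top view:
- flat wooden disc on the deck (370,234)
- standing wooden plate (382,179)
- red disc (453,195)
- white discs (368,310) and (437,316)

I choose (370,234): it is brown and lies on the deck. The empty bay is the left one, with its black seat at (315,197). Next I fit the poses.

```bash
cat > h.py <<'E'
from plant import *
import cv2,numpy as np
from scipy.optimize import minimize,least_squares
def proj(c,P):
    k=get_calibration(c);T=np.linalg.inv(k["pose"]);P=np.atleast_2d(P)
    p=P@T[:3,:3].T+T[:3,3]; p=p*[1,-1,-1]
    return cv2.projectPoints(p,np.zeros(3),np.zeros(3),np.array(k["camera_matrix"],float),np.array(k["D"],float))[0][:,0]
def d2w(q,P):  # drainer frame (m) -> world, q=x,y,yaw
    P=np.atleast_2d(P);c,s=np.cos(q[2]),np.sin(q[2])
    return np.c_[q[0]+c*P[:,0]-s*P[:,1],q[1]+s*P[:,0]+c*P[:,1],P[:,2]]
def wires():
    L=[]
    for y in [-.106,-.044,0,.044,.106]:
        for t in np.linspace(0,1,40):
            L+=[[-.145+.115*t,y,.078],[.012*t,y,.05+.098*t]]
    return np.array(L)
def disc(c,n=72,r=.065,h=.0):
    a=np.linspace(0,2*np.pi,n,endpoint=False);return np.c_[c[0]+r*np.cos(a),c[1]+r*np.sin(a),0*a+h]
def fitplate(cam,mask,z=.089):
    # silhouette of flat disc: hull of top and bottom circles vs mask contour
    dt=None
    cs=max(cv2.findContours(mask.astype(np.uint8),cv2.RETR_EXTERNAL,cv2.CHAIN_APPROX_NONE)[0],key=len)[:,0].astype(float)
    def f(q):
        h=cv2.convexHull(np.r_[proj(cam,disc(q,h=z+.007)),proj(cam,disc(q,h=z-.007))].astype(np.float32))
        return [cv2.pointPolygonTest(h,tuple(p),True) for p in cs[::3]]
    r=least_squares(f,[.525,-.09],loss='soft_l1',diff_step=1e-3);return r.x,np.abs(r.fun).mean()
E
python3 - <<'E'
from h import *
M={}
for c in ["top","scene"]:
    im=grab_frame(c);cv2.imwrite(f"{c}.png",im[:,:,::-1])
    g=regions_of(c,"plate")
    for r in g:
        ys,xs=np.nonzero(r["pixels"]);print(c,round(r["score"],2),xs.mean().round(),ys.mean().round(),r["pixels"].sum())
        t=(370,234) if c=="top" else (265,252)
        if np.hypot(xs.mean()-t[0],ys.mean()-t[1])<14: print("fit",fitplate(c,r["pixels"]));pm=r["pixels"]
    d=regions_of(c,"drainer")[0]["pixels"]
    s=regions_of(c,"standing_plate")
    m=d|pm
    if s:m=m|s[0]["pixels"]
    M[c]=(cv2.distanceTransform((~m).astype(np.uint8),cv2.DIST_L2,5))
W=wires()
def cost(q):
    t=0
    for c in M:
        p=proj(c,d2w(q,W));v=cv2.remap(M[c],p[:,0].astype(np.float32)[None],p[:,1].astype(np.float32)[None],cv2.INTER_LINEAR)
        t+=np.minimum(v,15).mean()
    return t
best=min((minimize(cost,[.62,-.04,a],method="Nelder-Mead",options=dict(initial_simplex=[[.62,-.04,a],[.64,-.04,a],[.62,-.02,a],[.62,-.04,a+.08]])) for a in np.arange(-.2,.45,.1)),key=lambda r:r.fun)
print(best.x,best.fun)
np.save("q.npy",best.x)
out=[]
for c,(u,v,s) in dict(top=(280,150,4),scene=(220,220,4)).items():
    im=cv2.imread(f"{c}.png")[v:v+140,u:u+150];im=cv2.resize(im,None,fx=s,fy=s,interpolation=cv2.INTER_CUBIC)
    im=im[:, :] 
    for p in proj(c,d2w(best.x,W)): cv2.circle(im,tuple(int(k) for k in (p-[u,v]+.5)*s),1,(0,255,0),-1)
    out.append(im[:,:400*s//4+0] if 0 else cv2.resize(im,(400,373)))
cv2.imwrite("pics/fit.png",np.hstack(out))
E
```

```text
top 0.95 453.0 195.0 2258
top 0.89 437.0 315.0 2451
top 0.79 369.0 233.0 2686
fit (array([ 0.52803557, -0.09275303]), np.float64(0.4757165178159131))
top 0.78 367.0 310.0 2501
top 0.57 382.0 177.0 1152
scene 0.79 263.0 251.0 1504
fit (array([ 0.51916877, -0.09422951]), np.float64(3.798288669041398))
scene 0.79 246.0 231.0 980
scene 0.75 185.0 335.0 2288
scene 0.6 185.0 245.0 1575
[ 0.63484805 -0.04117515  0.17618819] 0.023511728271842003
```

View pics/fit.png

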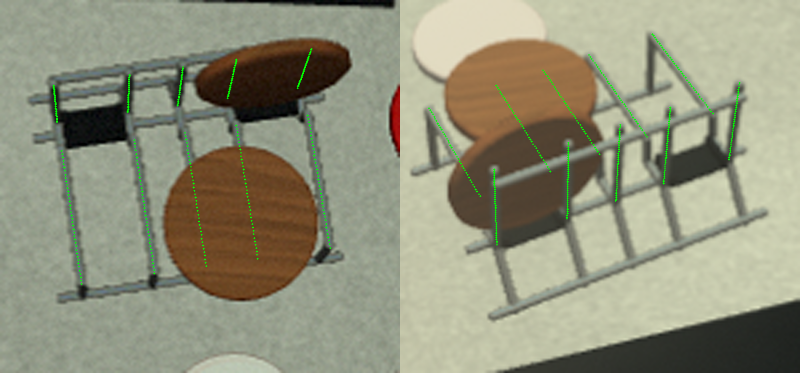

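The drainer fit lies on the wires in both views. Pose: (0.635, -0.041), yaw 0.176. The tool can only point down, so my plan is:
1. Push the plate sideways with the open fingers as a V.
2. Turn a quarter turn and push +x with the fingers straddling the bay.
3. Lift the near rim by friction against the tines, then push it up.

```bash
cat >> h.py <<'E'
Q=np.load("q.npy")
from scipy.spatial.transform import Rotation as Ro
def need(P):
    s=state();w,x,y,z=s["tool_rot"];R=Ro.from_quat([x,y,z,w]).as_matrix()
    return np.round((R.T@(d2w(Q,P)[0]-s["tool_pos"]))*10,3)  # units of 100mm
def here():
    s=state();w,x,y,z=s["tool_rot"];R=Ro.from_quat([x,y,z,w]).as_matrix();p=s["tool_pos"]
    d=p[:2]-Q[:2];c,n=np.cos(Q[2]),np.sin(Q[2])
    yaw=np.arctan2(R[1,0],R[0,0])-Q[2]
    return dict(t=round(s["time"],2),d=np.round([c*d[0]+n*d[1],-n*d[0]+c*d[1],p[2]],4),phi=round(yaw,4),F=np.round(Ro.from_euler('z',-Q[2]).apply(s["contact_force"]),1),j6=round(s["joint_pos"][5],2))
E
python3 -c "
from h import *
print(here())"
```

```text
{'t': 1.4, 'd': array([-0.2567,  0.6619,  0.2533]), 'phi': np.float64(2.5257), 'F': array([-0.3,  0.3,  0.5]), 'j6': np.float64(-0.12)}
```

apply_moves:
  targets:
    - {"translation": [0, 0, 0], "twist": 1, "hand": 1}
    - {"translation": [0, 0, 0], "twist": 1, "hand": 1}
    - {"translation": [0, 0, 0], "twist": 1, "hand": 1}
    - {"translation": [0, 0, 0], "twist": 1, "hand": 1}
    - {"translation": [0, 0, 0], "twist": 1, "hand": 1}
    - {"translation": [0, 0, 0], "twist": 1, "hand": 1}
    - {"translation": [0, 0, 0], "twist": 1, "hand": 1}
    - {"translation": [0, 0, 0], "twist": 1, "hand": 1}

```text
time: 2.2
tool_pos: [0.2661, 0.5655, 0.2533]
tool_rot: [0.0, 0.583, 0.813, 0.0]
contact_force: [0.5, 0.4, 0.2]
gripper_width: 1.002
grasp_force: 0.0
```

apply_moves:
  targets:
    - {"translation": [0, 0, 0], "twist": 1, "hand": 1}
    - {"translation": [0, 0, 0], "twist": 0.54, "hand": 1}
    - {"translation": [0, 0, 0], "twist": 0, "hand": 1}

```text
time: 2.5
tool_pos: [0.2661, 0.5655, 0.2533]
tool_rot: [0.0, 0.642, 0.767, -0.0]
contact_force: [-0.0, 0.4, -1.1]
gripper_width: 1.0
grasp_force: 0.0
```

```bash
python3 -c "
from h import *
print(here(),need([[-.1145,-.115,.2533]]))"
```

```text
{'t': 2.5, 'd': array([-0.2567,  0.6619,  0.2533]), 'phi': np.float64(1.5717), 'F': array([ 0. ,  0.4, -1.1]), 'j6': np.float64(0.83)} [-7.77   1.415  0.   ]
```

apply_moves:
  targets:
    - {"translation": [-0.48, 0.09, 0], "twist": 0, "hand": 1}
    - {"translation": [-0.48, 0.09, 0], "twist": 0, "hand": 1}
    - {"translation": [-0.48, 0.09, 0], "twist": 0, "hand": 1}
    - {"translation": [-0.48, 0.09, 0], "twist": 0, "hand": 1}
    - {"translation": [-0.48, 0.09, 0], "twist": 0, "hand": 1}
    - {"translation": [-0.48, 0.09, 0], "twist": 0, "hand": 1}
    - {"translation": [-0.48, 0.09, 0], "twist": 0, "hand": 1}
    - {"translation": [-0.48, 0.09, 0], "twist": 0, "hand": 1}

```text
time: 3.3
tool_pos: [0.4049, 0.1984, 0.2537]
tool_rot: [0.0, 0.641, 0.767, 0.001]
contact_force: [1.4, -0.1, 0.8]
gripper_width: 1.0
grasp_force: 0.0
```

apply_moves:
  targets:
    - {"translation": [-0.48, 0.09, 0], "twist": 0, "hand": 1}
    - {"translation": [-0.48, 0.09, 0], "twist": 0, "hand": 1}
    - {"translation": [-0.48, 0.09, 0], "twist": 0, "hand": 1}
    - {"translation": [-0.48, 0.09, 0], "twist": 0, "hand": 1}
    - {"translation": [-0.48, 0.09, 0], "twist": 0, "hand": 1}
    - {"translation": [-0.48, 0.09, 0], "twist": 0, "hand": 1}
    - {"translation": [-0.48, 0.09, 0], "twist": 0, "hand": 1}
    - {"translation": [0, 0, 0], "twist": 0, "hand": 1}

```text
time: 4.1
tool_pos: [0.5267, -0.1243, 0.2532]
tool_rot: [0.0, 0.644, 0.765, -0.001]
contact_force: [-0.2, 0.9, 0.2]
gripper_width: 1.003
grasp_force: 0.0
```

```bash
python3 -c "
from h import *
print(here(),need([[-.1145,-.112,.15]]))
im=grab_frame('wrist');cv2.imwrite('pics/w1.png',im[:,:,::-1])
print([(round(r['score'],2),r['point']) for r in recognise('wrist','plate')])
for r in regions_of('wrist','plate'): print(r['pixels'].sum(),np.argwhere(r['pixels']).mean(0),fitplate('wrist',r['pixels']))
"
```

```text
{'t': 4.1, 'd': array([-0.121 , -0.0629,  0.2532]), 'phi': np.float64(1.5671), 'F': array([-0.1,  1. ,  0.2]), 'j6': np.float64(-0.54)} [-0.49   0.067  1.032]
[(0.91, [0.3595, -0.0968, 0.0056]), (0.89, [0.6323, -0.2929, 0.0126]), (0.85, [0.5244, -0.0862, 0.0951]), (0.74, [0.3376, -0.2488, 0.0149])]
8878 [367.47724713 389.51644515] (array([ 0.62113457, -0.25148015]), np.float64(18.018689694254338))
24639 [176.41953813 327.75948699] (array([ 0.52418615, -0.08819961]), np.float64(1.0781609922929027))
9805 [291.37134115 122.85211627] (array([ 0.38969422, -0.22729028]), np.float64(19.054233473226674))
```

View pics/w1.png

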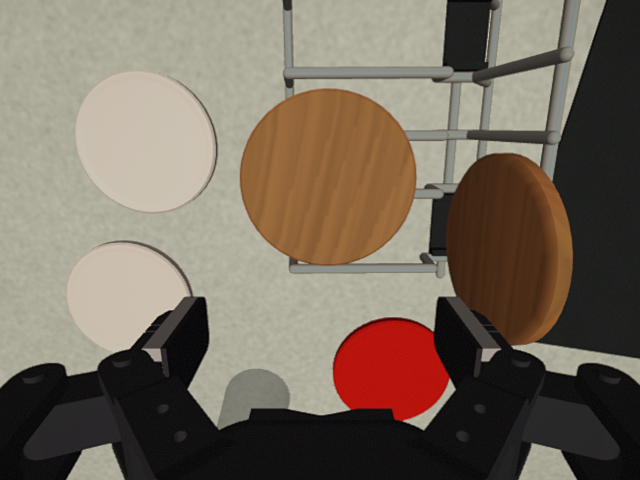

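The wrist view shows the wooden plate at (328,176), which agrees with the fit. The white and red look-alikes lie on the counter beside it. Next I move behind its right rim and go down until the fingers touch the deck.

apply_moves:
  targets:
    - {"translation": [-0.25, 0.03, 0], "twist": 0, "hand": 1}
    - {"translation": [-0.25, 0.03, 0], "twist": 0, "hand": 1}
    - {"translation": [0, 0, 0.4], "twist": 0, "hand": 1}
    - {"translation": [0, 0, 0.4], "twist": 0, "hand": 1}
    - {"translation": [0, 0, 0.4], "twist": 0, "hand": 1}
    - {"translation": [0, 0, 0.2], "twist": 0, "hand": 1}
    - {"translation": [0, 0, 0], "twist": 0, "hand": 1}

```text
time: 4.95
tool_pos: [0.5377, -0.1648, 0.1092]
tool_rot: [-0.004, 0.641, 0.768, -0.001]
contact_force: [-0.4, -0.2, -0.8]
gripper_width: 0.999
grasp_force: 0.0
```

```bash
python3 -c "
from h import *
print(here())
im=grab_frame('scene');cv2.imwrite('pics/s2.png',cv2.resize(im[180:330,180:380,::-1],(800,600)))
"
```

```text
{'t': 4.95, 'd': array([-0.1173, -0.1047,  0.1092]), 'phi': np.float64(1.5742), 'F': array([-0.5, -0.1, -0.8]), 'j6': np.float64(-0.61)}
```

View pics/s2.png

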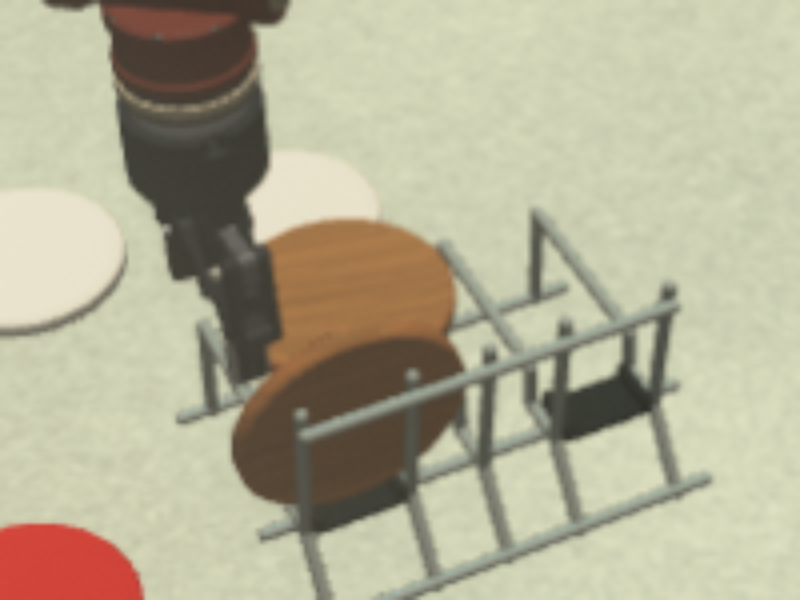

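The finger hangs beside the plate over the right-hand wire, clear of the standing plate. I'll feel for the deck in small steps.

apply_moves:
  targets:
    - {"translation": [0, 0, 0.04], "twist": 0, "hand": 1}
    - {"translation": [0, 0, 0], "twist": 0, "hand": 1}

```text
time: 5.2
tool_pos: [0.5416, -0.1676, 0.1112]
tool_rot: [0.002, 0.641, 0.767, 0.0]
contact_force: [0.4, 0.5, -0.6]
gripper_width: 1.0
grasp_force: 0.0
```

apply_moves:
  targets:
    - {"translation": [0, 0, 0.03], "twist": 0, "hand": 1}
    - {"translation": [0, 0, 0.01], "twist": 0, "hand": 1}

```text
time: 5.4
tool_pos: [0.5409, -0.1678, 0.1061]
tool_rot: [0.001, 0.642, 0.767, 0.0]
contact_force: [0.7, 0.1, -0.5]
gripper_width: 0.997
grasp_force: 0.0
```

apply_moves:
  targets:
    - {"translation": [0, 0, 0.02], "twist": 0, "hand": 1}
    - {"translation": [0, 0, 0.01], "twist": 0, "hand": 1}

```text
time: 5.6
tool_pos: [0.5404, -0.1677, 0.1022]
tool_rot: [-0.0, 0.642, 0.767, 0.0]
contact_force: [0.2, 1.0, -0.4]
gripper_width: 0.999
grasp_force: 0.0
```

apply_moves:
  targets:
    - {"translation": [0, 0, 0.03], "twist": 0, "hand": 1}
    - {"translation": [0, 0, 0.02], "twist": 0, "hand": 1}
    - {"translation": [0, 0, 0], "twist": 0, "hand": 1}

```text
time: 5.9
tool_pos: [0.5402, -0.1675, 0.0967]
tool_rot: [-0.0, 0.642, 0.767, -0.0]
contact_force: [-0.5, 0.6, -0.2]
gripper_width: 0.998
grasp_force: 0.0
```

apply_moves:
  targets:
    - {"translation": [0, 0, 0.03], "twist": 0, "hand": 1}
    - {"translation": [0, 0, 0], "twist": 0, "hand": 1}

```text
time: 6.1
tool_pos: [0.5402, -0.1675, 0.0938]
tool_rot: [-0.0, 0.642, 0.767, -0.0]
contact_force: [0.0, -1.0, -0.3]
gripper_width: 0.997
grasp_force: 0.0
```

apply_moves:
  targets:
    - {"translation": [0, 0, 0.02], "twist": 0, "hand": 1}
    - {"translation": [0, 0, 0], "twist": 0, "hand": 1}

```text
time: 6.3
tool_pos: [0.5403, -0.1676, 0.092]
tool_rot: [-0.0, 0.642, 0.767, -0.0]
contact_force: [0.1, 0.6, 0.1]
gripper_width: 1.0
grasp_force: 0.0
```

No contact at z 0.092, so the open tips reach at most 10 mm ahead of the TCP, just above the deck. I'll raise 2 mm and push sideways.

apply_moves:
  targets:
    - {"translation": [0.05, 0, -0.02], "twist": 0, "hand": 1}
    - {"translation": [0.1, 0, 0], "twist": 0, "hand": 1}
    - {"translation": [0.1, 0, 0], "twist": 0, "hand": 1}
    - {"translation": [0.1, 0, 0], "twist": 0, "hand": 1}
    - {"translation": [0.1, 0, 0], "twist": 0, "hand": 1}
    - {"translation": [0.1, 0, 0], "twist": 0, "hand": 1}
    - {"translation": [0, 0, 0], "twist": 0, "hand": 1}

```text
time: 7.0
tool_pos: [0.5303, -0.1119, 0.0941]
tool_rot: [-0.0, 0.641, 0.767, 0.0]
contact_force: [0.0, -1.5, -0.7]
gripper_width: 0.999
grasp_force: 0.0
```

```bash
python3 -c "
from h import *
print(here())
grab_frame('top')
for r in regions_of('top','plate'):
  f=fitplate('top',r['pixels'])
  if f[1]<3: print(np.argwhere(r['pixels']).mean(0),f)
"
```

```text
{'t': 7.0, 'd': array([-0.1153, -0.0513,  0.0941]), 'phi': np.float64(1.5731), 'F': array([-0.3, -1.5, -0.7]), 'j6': np.float64(-0.52)}
[315.49430431 436.36004882] (array([ 0.35007277, -0.24548879]), np.float64(2.273466201565671))
[194.92658558 452.5807993 ] (array([ 0.62258175, -0.28021298]), np.float64(2.2424701056074974))
[313.  393.5] (array([ 0.36383641, -0.0849133 ]), np.float64(0.2848445892548872))
```

apply_moves:
  targets:
    - {"translation": [0.1, 0, 0], "twist": 0, "hand": 1}
    - {"translation": [0.1, 0, 0], "twist": 0, "hand": 1}
    - {"translation": [0.1, 0, 0], "twist": 0, "hand": 1}
    - {"translation": [0.1, 0, 0], "twist": 0, "hand": 1}
    - {"translation": [0.1, 0, 0], "twist": 0, "hand": 1}
    - {"translation": [0.1, 0, 0], "twist": 0, "hand": 1}
    - {"translation": [0.03, 0, 0], "twist": 0, "hand": 1}
    - {"translation": [0, 0, 0], "twist": 0, "hand": 1}

```text
time: 7.9
tool_pos: [0.5195, -0.0508, 0.0942]
tool_rot: [-0.0, 0.641, 0.767, -0.0]
contact_force: [0.6, -0.5, -0.7]
gripper_width: 1.001
grasp_force: 0.0
```

apply_moves:
  targets:
    - {"translation": [-0.2, 0, 0], "twist": 0, "hand": 1}
    - {"translation": [-0.1, 0, -0.3], "twist": 0, "hand": 1}
    - {"translation": [0, 0, -0.4], "twist": 0, "hand": 1}
    - {"translation": [0, 0, -0.4], "twist": 0, "hand": 1}
    - {"translation": [0, 0, -0.2], "twist": 0, "hand": 1}
    - {"translation": [0, 0, 0], "twist": 0, "hand": 1}

```text
time: 8.5
tool_pos: [0.5271, -0.0819, 0.229]
tool_rot: [0.004, 0.642, 0.767, 0.002]
contact_force: [-0.2, 0.5, -0.5]
gripper_width: 0.999
grasp_force: 0.0
```

```bash
python3 -c "
from h import *
print(here())
def w2d(p):
  d=np.array(p[:2])-Q[:2];return Ro.from_euler('z',-Q[2]).apply([d[0],d[1],0])[:2].round(4)
for c in ['top','wrist']:
  im=grab_frame(c);cv2.imwrite(f'pics/{c}3.png',im[:,:,::-1])
  print([(round(r['score'],2),w2d(r['point']),r['point'][2]) for r in recognise(c,'plate')])
  for r in regions_of(c,'plate'):
    f=fitplate(c,r['pixels'])
    if f[1]<3: print(c,np.argwhere(r['pixels']).mean(0),w2d(f[0]),f[1])
"
```

```text
{'t': 8.5, 'd': array([-0.1132, -0.0212,  0.229 ]), 'phi': np.float64(1.5712), 'F': array([-0.1,  0.6, -0.5]), 'j6': np.float64(-0.47)}
[(0.83, array([-0.113 ,  0.0821]), 0.0993), (0.78, array([-0.3212, -0.1687]), 0.0151), (0.62, array([-0.0445, -0.2555]), 0.0112), (0.59, array([-0.3124, -0.0544]), 0.0078)]
top [315.64237574 436.95871946] [-0.3175 -0.1539] 2.664043953439186
top [317.78199052 388.91469194] [-0.2825  0.0131] 2.9630810396007274
top [194.85616438 453.31369863] [-0.0529 -0.2354] 2.871444320893259
[(0.78, array([-0.2849, -0.0038]), 0.0099), (0.69, array([-0.0412, -0.2149]), 0.0134), (0.62, array([-0.3362, -0.1375]), 0.0133), (0.57, array([-0.1176,  0.0763]), 0.0975)]
```

View pics/wrist3.png

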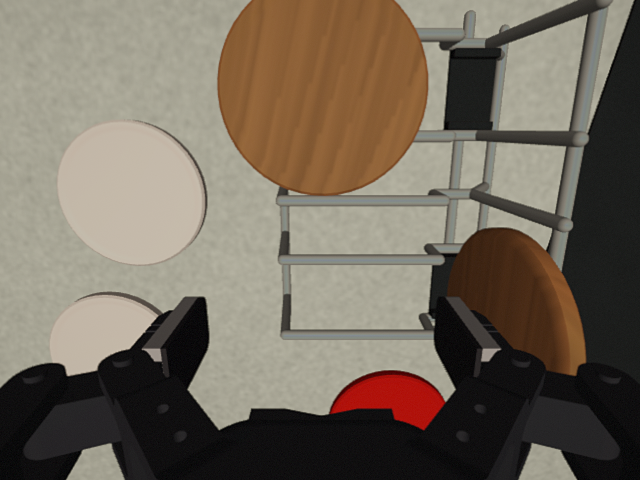

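The plate is at drainer (-0.114, 0.077), in line with the empty bay's seat (472,88). Now I turn a quarter turn and go behind it.

apply_moves:
  targets:
    - {"translation": [0, 0, 0], "twist": 1, "hand": 1}
    - {"translation": [0, 0, 0], "twist": 1, "hand": 1}
    - {"translation": [0, 0, 0], "twist": 1, "hand": 1}
    - {"translation": [0, 0, 0], "twist": 1, "hand": 1}
    - {"translation": [0, 0, 0], "twist": 1, "hand": 1}
    - {"translation": [0, 0, 0], "twist": 1, "hand": 1}
    - {"translation": [0, 0, 0], "twist": 1, "hand": 1}
    - {"translation": [0, 0, 0], "twist": 1, "hand": 1}

```text
time: 9.6
tool_pos: [0.5243, -0.0808, 0.2227]
tool_rot: [-0.001, 0.891, 0.455, -0.001]
contact_force: [0.2, 0.3, 0.2]
gripper_width: 1.003
grasp_force: 0.0
```

apply_moves:
  targets:
    - {"translation": [0, 0, 0], "twist": 1, "hand": 1}
    - {"translation": [0, 0, 0], "twist": 1, "hand": 1}
    - {"translation": [0, 0, 0], "twist": 1, "hand": 1}
    - {"translation": [0, 0, 0], "twist": 1, "hand": 1}
    - {"translation": [0, 0, 0], "twist": 1, "hand": 1}
    - {"translation": [0, 0, 0], "twist": 1, "hand": 1}
    - {"translation": [0, 0, 0], "twist": 1, "hand": 1}
    - {"translation": [0, 0, 0], "twist": 0.71, "hand": 1}

```text
time: 10.4
tool_pos: [0.5244, -0.0808, 0.2227]
tool_rot: [-0.0, 0.996, 0.087, -0.001]
contact_force: [-1.0, 0.7, 0.5]
gripper_width: 1.005
grasp_force: 0.0
```

apply_moves:
  targets:
    - {"translation": [-0.34, -0.32, 0], "twist": 0, "hand": 1}
    - {"translation": [-0.34, -0.32, 0], "twist": 0, "hand": 1}
    - {"translation": [-0.32, -0.32, 0], "twist": 0, "hand": 1}
    - {"translation": [0, 0, 0], "twist": 0, "hand": 1}
    - {"translation": [0, 0, 0], "twist": 0, "hand": 1}

```text
time: 10.9
tool_pos: [0.4089, -0.0037, 0.2235]
tool_rot: [0.0, 0.996, 0.089, -0.0]
contact_force: [-0.3, 0.2, 0.2]
gripper_width: 0.998
grasp_force: 0.0
```

```bash
python3 -c "
from h import *
print(here(),need([[-.21,.075,.079]]))"
```

```text
{'t': 10.9, 'd': array([-0.2159,  0.0765,  0.2235]), 'phi': np.float64(0.0016), 'F': array([-0.2,  0.3,  0.2]), 'j6': np.float64(1.2)} [0.059 0.015 1.445]
```

apply_moves:
  targets:
    - {"translation": [0, 0.015, 0.4], "twist": 0, "hand": 1}
    - {"translation": [0, 0, 0.4], "twist": 0, "hand": 1}
    - {"translation": [0, 0, 0.4], "twist": 0, "hand": 1}
    - {"translation": [0, 0, 0.24], "twist": 0, "hand": 1}
    - {"translation": [0, 0, 0], "twist": 0, "hand": 1}
    - {"translation": [0.1, 0, 0], "twist": 0, "hand": 1}
    - {"translation": [0.1, 0, 0], "twist": 0, "hand": 1}
    - {"translation": [0.1, 0, 0], "twist": 0, "hand": 1}

```text
time: 11.7
tool_pos: [0.4424, -0.0005, 0.0825]
tool_rot: [0.001, 0.996, 0.088, 0.002]
contact_force: [0.2, -0.5, 0.4]
gripper_width: 1.001
grasp_force: 0.0
```

apply_moves:
  targets:
    - {"translation": [0.1, 0, 0], "twist": 0, "hand": 1}
    - {"translation": [0.1, 0, 0], "twist": 0, "hand": 1}
    - {"translation": [0.1, 0, 0], "twist": 0, "hand": 1}
    - {"translation": [0.1, 0, 0], "twist": 0, "hand": 1}
    - {"translation": [0.1, 0, 0], "twist": 0, "hand": 1}
    - {"translation": [0.06, 0, 0], "twist": 0, "hand": 1}
    - {"translation": [0, 0, 0], "twist": 0, "hand": 1}

```text
time: 12.4
tool_pos: [0.4954, 0.0097, 0.0803]
tool_rot: [-0.0, 0.996, 0.088, 0.0]
contact_force: [-0.5, -0.2, 0.3]
gripper_width: 0.998
grasp_force: 0.0
```

```bash
python3 -c "
from h import *
print(here())
im=grab_frame('wrist');cv2.imwrite('pics/w4.png',im[:,:,::-1])"
```

```text
{'t': 12.4, 'd': array([-0.1284,  0.0745,  0.0803]), 'phi': np.float64(0.0009), 'F': array([-0.5, -0.1,  0.3]), 'j6': np.float64(1.26)}
```

View pics/w4.png

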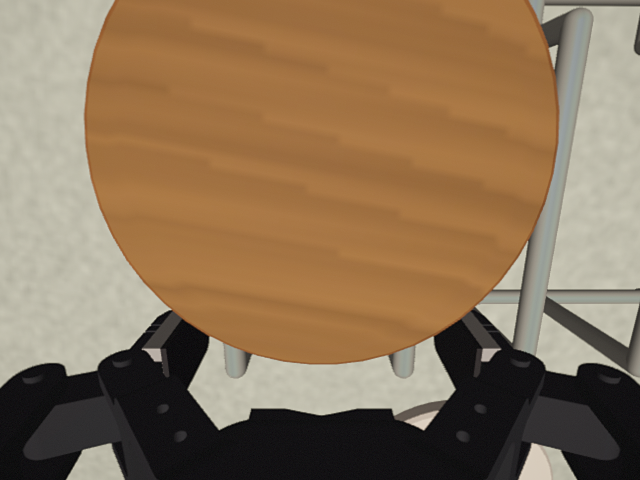

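The plate is cradled symmetrically between the fingers, with the bay wires at (236,360) and (402,360) between them. I push on to the tines in small steps.

apply_moves:
  targets:
    - {"translation": [0.05, 0, 0], "twist": 0, "hand": 1}
    - {"translation": [0.04, 0, 0], "twist": 0, "hand": 1}
    - {"translation": [0, 0, 0], "twist": 0, "hand": 1}

```text
time: 12.75
tool_pos: [0.5038, 0.0112, 0.0804]
tool_rot: [-0.0, 0.996, 0.088, 0.0]
contact_force: [0.6, -0.7, 0.3]
gripper_width: 0.997
grasp_force: 0.0
```

apply_moves:
  targets:
    - {"translation": [0.03, 0, 0], "twist": 0, "hand": 1}
    - {"translation": [0, 0, 0], "twist": 0, "hand": 1}

```text
time: 12.95
tool_pos: [0.5063, 0.0117, 0.0803]
tool_rot: [-0.0, 0.996, 0.088, -0.0]
contact_force: [-1.8, -0.1, 1.7]
gripper_width: 1.004
grasp_force: 0.5
```

apply_moves:
  targets:
    - {"translation": [0.02, 0, 0], "twist": 0, "hand": 1}
    - {"translation": [0, 0, 0], "twist": 0, "hand": 1}

```text
time: 13.15
tool_pos: [0.507, 0.0119, 0.08]
tool_rot: [-0.0, 0.996, 0.088, -0.002]
contact_force: [-6.6, -0.9, 4.5]
gripper_width: 1.0
grasp_force: 3.6
```

Contact, 6.6 N. I add a little preload and lift the near rim by friction.

apply_moves:
  targets:
    - {"translation": [0.015, 0, 0], "twist": 0, "hand": 1}
    - {"translation": [0.01, 0, -0.03], "twist": 0, "hand": 1}
    - {"translation": [0, 0, -0.03], "twist": 0, "hand": 1}
    - {"translation": [0, 0, 0], "twist": 0, "hand": 1}

```text
time: 13.55
tool_pos: [0.5076, 0.0124, 0.0846]
tool_rot: [-0.0, 0.996, 0.088, -0.004]
contact_force: [-9.8, -1.0, -0.4]
gripper_width: 0.996
grasp_force: 5.2
```

apply_moves:
  targets:
    - {"translation": [0, 0, -0.04], "twist": 0, "hand": 1}
    - {"translation": [0, 0, 0], "twist": 0, "hand": 1}

```text
time: 13.75
tool_pos: [0.5079, 0.0125, 0.0888]
tool_rot: [-0.0, 0.996, 0.088, -0.004]
contact_force: [-8.3, -0.3, -1.2]
gripper_width: 1.002
grasp_force: 4.5
```

```bash
python3 -c "
from h import *
print(here())
im=grab_frame('scene');cv2.imwrite('pics/s5.png',cv2.resize(im[180:330,220:420,::-1],(800,600)))"
```

```text
{'t': 13.75, 'd': array([-0.1155,  0.0751,  0.0888]), 'phi': np.float64(0.0005), 'F': array([-8.2,  1.1, -1.2]), 'j6': np.float64(1.27)}
```

View pics/s5.png

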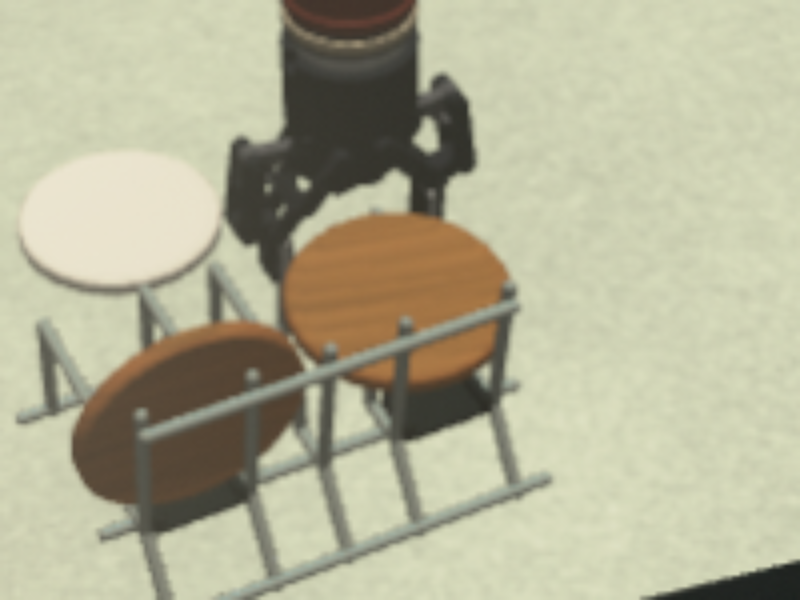

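The plate stands square to the two tines and the force shows about its half weight being carried. I keep lifting along the arc.

apply_moves:
  targets:
    - {"translation": [0.005, 0, -0.05], "twist": 0, "hand": 1}
    - {"translation": [0.008, 0, -0.05], "twist": 0, "hand": 1}
    - {"translation": [0, 0, 0], "twist": 0, "hand": 1}

```text
time: 14.1
tool_pos: [0.509, 0.0128, 0.0989]
tool_rot: [-0.0, 0.996, 0.088, -0.004]
contact_force: [-7.9, -0.6, 0.3]
gripper_width: 0.998
grasp_force: 4.4
```

apply_moves:
  targets:
    - {"translation": [0.01, 0, -0.05], "twist": 0, "hand": 1}
    - {"translation": [0.015, 0, -0.05], "twist": 0, "hand": 1}
    - {"translation": [0, 0, 0], "twist": 0, "hand": 1}

```text
time: 14.4
tool_pos: [0.5106, 0.013, 0.1086]
tool_rot: [-0.0, 0.996, 0.088, -0.006]
contact_force: [-12.4, -1.6, 1.0]
gripper_width: 0.998
grasp_force: 5.5
```

```bash
python3 -c "
from h import *
print(here())
im=grab_frame('scene');cv2.imwrite('pics/s6.png',cv2.resize(im[180:330,220:420,::-1],(800,600)))"
```

```text
{'t': 14.4, 'd': array([-0.1128,  0.0751,  0.1086]), 'phi': np.float64(0.0009), 'F': array([-12.4,   0.6,   1. ]), 'j6': np.float64(1.27)}
```

View pics/s6.png

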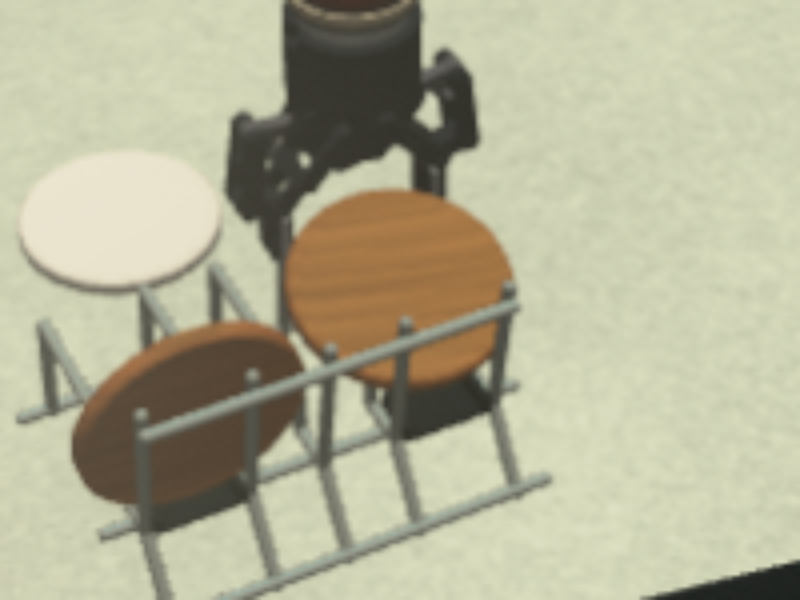

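It is tilting well and the far rim holds at the tines. Continuing.

apply_moves:
  targets:
    - {"translation": [0.01, 0, -0.05], "twist": 0, "hand": 1}
    - {"translation": [0.015, 0, -0.05], "twist": 0, "hand": 1}
    - {"translation": [0, 0, 0], "twist": 0, "hand": 1}

```text
time: 14.75
tool_pos: [0.5132, 0.0135, 0.1189]
tool_rot: [-0.0, 0.996, 0.089, -0.006]
contact_force: [-13.8, -2.4, 3.3]
gripper_width: 1.0
grasp_force: 6.4
```

apply_moves:
  targets:
    - {"translation": [0.02, 0, -0.05], "twist": 0, "hand": 1}
    - {"translation": [0.02, 0, -0.05], "twist": 0, "hand": 1}
    - {"translation": [0, 0, 0], "twist": 0, "hand": 1}

```text
time: 15.05
tool_pos: [0.517, 0.0141, 0.1292]
tool_rot: [-0.0, 0.996, 0.089, -0.006]
contact_force: [-15.7, -1.1, 5.2]
gripper_width: 0.998
grasp_force: 7.3
```

```bash
python3 -c "
from h import *
print(here())
im=grab_frame('scene');cv2.imwrite('pics/s7.png',cv2.resize(im[180:330,220:420,::-1],(800,600)))"
```

```text
{'t': 15.05, 'd': array([-0.1063,  0.0751,  0.1292]), 'phi': np.float64(0.0011), 'F': array([-15.6,   1.7,   5.2]), 'j6': np.float64(1.28)}
```

apply_moves:
  targets:
    - {"translation": [0.02, 0, -0.05], "twist": 0, "hand": 1}
    - {"translation": [0.025, 0, -0.05], "twist": 0, "hand": 1}
    - {"translation": [0, 0, 0], "twist": 0, "hand": 1}

```text
time: 15.4
tool_pos: [0.5223, 0.0149, 0.1401]
tool_rot: [-0.0, 0.996, 0.089, -0.005]
contact_force: [-15.5, -1.8, 7.9]
gripper_width: 1.003
grasp_force: 7.4
```

apply_moves:
  targets:
    - {"translation": [0.03, 0, -0.05], "twist": 0, "hand": 1}
    - {"translation": [0.035, 0, -0.05], "twist": 0, "hand": 1}
    - {"translation": [0, 0, 0], "twist": 0, "hand": 1}

```text
time: 15.7
tool_pos: [0.5302, 0.0162, 0.1512]
tool_rot: [-0.0, 0.996, 0.089, -0.003]
contact_force: [-10.4, -0.6, 7.8]
gripper_width: 1.001
grasp_force: 6.7
```

```bash
python3 -c "
from h import *
print(here())
im=grab_frame('scene');cv2.imwrite('pics/s8.png',cv2.resize(im[180:330,220:420,::-1],(800,600)))"
```

```text
{'t': 15.7, 'd': array([-0.0929,  0.0748,  0.1512]), 'phi': np.float64(0.0011), 'F': array([-10.3,   1.2,   7.8]), 'j6': np.float64(1.28)}
```

View pics/s8.png

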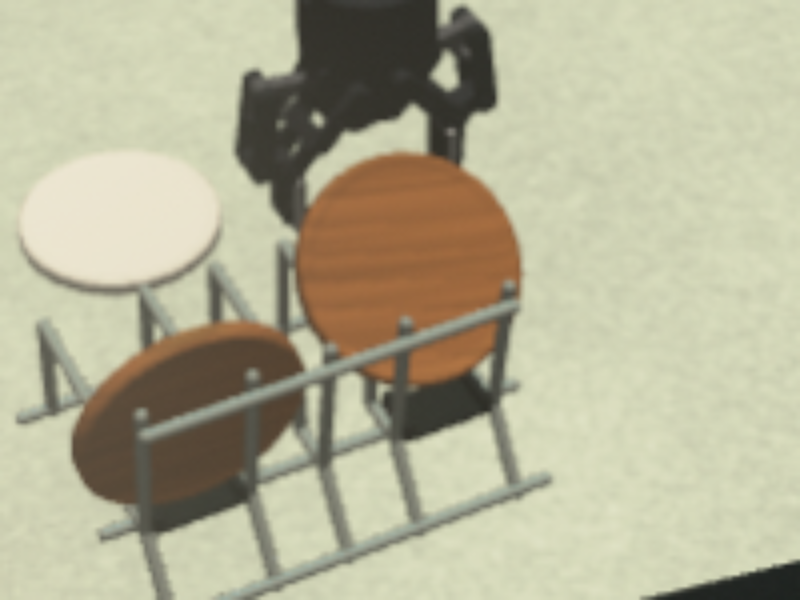

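Tilted about 40°, centred between its tines. Now more +x than up, so that the lower rim slips down into the seat.

apply_moves:
  targets:
    - {"translation": [0.04, 0, -0.03], "twist": 0, "hand": 1}
    - {"translation": [0.04, 0, -0.02], "twist": 0, "hand": 1}
    - {"translation": [0, 0, 0], "twist": 0, "hand": 1}

```text
time: 16.05
tool_pos: [0.5402, 0.0177, 0.1561]
tool_rot: [-0.0, 0.996, 0.088, 0.0]
contact_force: [-4.2, 0.2, 3.2]
gripper_width: 1.0
grasp_force: 1.8
```

apply_moves:
  targets:
    - {"translation": [0.04, 0, 0], "twist": 0, "hand": 1}
    - {"translation": [0.04, 0, 0], "twist": 0, "hand": 1}
    - {"translation": [0, 0, 0], "twist": 0, "hand": 1}

```text
time: 16.35
tool_pos: [0.5468, 0.019, 0.158]
tool_rot: [0.0, 0.996, 0.089, -0.002]
contact_force: [-14.2, -0.2, 17.7]
gripper_width: 1.001
grasp_force: 11.2
```

```bash
python3 -c "
from h import *
print(here())
im=grab_frame('scene');cv2.imwrite('pics/s9.png',cv2.resize(im[180:330,220:420,::-1],(800,600)))"
```

```text
{'t': 16.35, 'd': array([-0.0761,  0.0746,  0.158 ]), 'phi': np.float64(0.0016), 'F': array([-14. ,   2.3,  17.7]), 'j6': np.float64(1.29)}
```

View pics/s9.png

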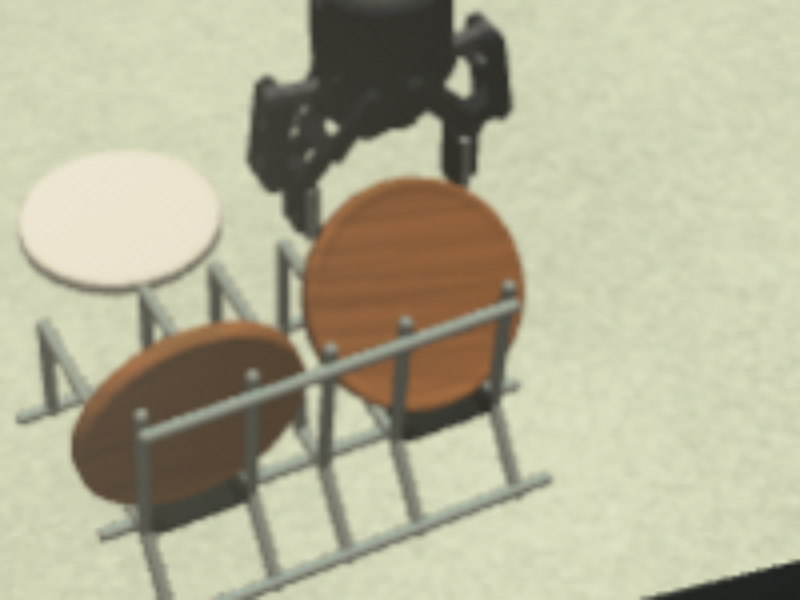

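The far rim has slipped down towards the seat and the plate leans at about 50°. I have used up my picture budget, so I measure the plate's tilt numerically from its mask.

```bash
cat >> h.py <<'E'
def tilt(cams=("scene","top"),y0=.075):
    C={}
    for c in cams:
        grab_frame(c); k=proj(c,d2w(Q,[[-.04,y0,.11]]))[0]
        g=[r["pixels"] for n in ("plate","standing_plate") for r in regions_of(c,n)]
        g=[m for m in g if np.hypot(*(np.argwhere(m).mean(0)[::-1]-k))<22]
        if g: C[c]=max(cv2.findContours(g[0].astype(np.uint8),cv2.RETR_EXTERNAL,cv2.CHAIN_APPROX_NONE)[0],key=len)[:,0].astype(float)[::2]
    a=np.linspace(0,2*np.pi,60)
    def f(q):
        x,y,z,t=q*[.01,.01,.01,.1]
        u=np.array([-np.cos(t),0,np.sin(t)]);n=np.array([np.sin(t),0,np.cos(t)]);v=np.array([0,1,0])
        P=np.array([x,y,z])+.065*(np.cos(a)[:,None]*u+np.sin(a)[:,None]*v);o=[]
        for c in C:
            h=cv2.convexHull(np.r_[proj(c,d2w(Q,P+.007*n)),proj(c,d2w(Q,P-.007*n))].astype(np.float32))
            o+=[cv2.pointPolygonTest(h,tuple(p),True) for p in C[c]]
        return o
    r=min((least_squares(f,[-4,7.5,11,t],loss='soft_l1',diff_step=1e-3) for t in (6,10,14)),key=lambda r:r.cost)
    return list(C),(r.x*[10,10,10,np.degrees(.1)]).round(1),np.abs(r.fun).mean().round(2)
E
python3 -c "
from h import *
print(here(),tilt())
for c in ['scene','top']: print(tilt((c,)))"
```

```text
{'t': 16.4, 'd': array([-0.0761,  0.0746,  0.158 ]), 'phi': np.float64(0.0016), 'F': array([-13.9,   1.3,  17.1]), 'j6': np.float64(1.29)} (['scene'], array([-86.3,  92.8,  89.6,  97.5]), np.float64(2.16))
(['scene'], array([-103.5,  101.1,   71. ,   95.5]), np.float64(2.17))
([], array([-40. ,  75. , 110. ,  34.4]), np.float64(nan))h.py:54: RuntimeWarning: Mean of empty slice.
  return list(C),(r.x*[10,10,10,np.degrees(.1)]).round(1),np.abs(r.fun).mean().round(2)
  ret = ret.dtype.type(ret / rcount)
```

```bash
cat >> h.py <<'E'
def tilt2(dbg=0):
    im=cv2.cvtColor(grab_frame("scene"),cv2.COLOR_RGB2HSV)
    m=((im[...,0]<18)&(im[...,1]>95)&(im[...,2]>60)).astype(np.uint8)
    lim=np.zeros_like(m);b=proj("scene",d2w(Q,[[x,y,z] for x in(-.13,.03) for y in(.006,.15) for z in(.05,.2)]))
    cv2.fillConvexPoly(lim,cv2.convexHull(b.astype(np.int32)),1)
    # exclude the standing plate (y<0.0 side)
    sp=proj("scene",d2w(Q,[[.01,-.075+.069*np.cos(t),.123+.069*np.sin(t)] for t in np.linspace(0,6.28,40)]+[[-.02,-.075+.069*np.cos(t),.123+.069*np.sin(t)] for t in np.linspace(0,6.28,40)]))
    cv2.fillConvexPoly(lim,cv2.convexHull(sp.astype(np.int32)),0)
    m&=lim;pts=np.argwhere(cv2.morphologyEx(m,cv2.MORPH_OPEN,np.ones((2,2),np.uint8)))[:,::-1]
    H=cv2.convexHull(pts.astype(np.float32))
    M=np.zeros(m.shape,np.uint8);cv2.fillConvexPoly(M,H.astype(np.int32),1)
    C=max(cv2.findContours(M,cv2.RETR_EXTERNAL,cv2.CHAIN_APPROX_NONE)[0],key=len)[:,0].astype(float)
    a=np.linspace(0,2*np.pi,60)
    def f(q):
        x,z,t=q*[.01,.01,.1]
        u=np.array([-np.cos(t),0,np.sin(t)]);n=np.array([np.sin(t),0,np.cos(t)]);v=np.array([0,1,0])
        P=np.array([x,.075,z])+.065*(np.cos(a)[:,None]*u+np.sin(a)[:,None]*v)
        h=cv2.convexHull(np.r_[proj("scene",d2w(Q,P+.007*n)),proj("scene",d2w(Q,P-.007*n))].astype(np.float32))
        return [cv2.pointPolygonTest(h,tuple(p),True) for p in C]
    r=min((least_squares(f,[-4,11,t],loss='soft_l1',diff_step=1e-3) for t in (6,9,12,15)),key=lambda r:r.cost)
    return len(pts),(r.x*[10,10,np.degrees(.1)]).round(1),np.abs(r.fun).mean().round(2)
E
python3 -c "
from h import *
print(tilt2())
g=cv2.imread('pics/s8.png')
"
```

```text
(2172, array([-33. , 112.7,  65.3]), np.float64(0.77))
```

The fit puts the plate's centre at (-33, 113) mm with about 60-65° tilt and its lower rim in the seat. The fingers are just under its back edge. I continue along the arc.

apply_moves:
  targets:
    - {"translation": [0.02, 0, -0.03], "twist": 0, "hand": 1}
    - {"translation": [0.03, 0, -0.02], "twist": 0, "hand": 1}
    - {"translation": [0, 0, 0], "twist": 0, "hand": 1}

```text
time: 17.35
tool_pos: [0.5527, 0.02, 0.1628]
tool_rot: [-0.0, 0.996, 0.089, -0.0]
contact_force: [-9.0, 0.1, 12.1]
gripper_width: 0.999
grasp_force: 8.5
```

```bash
python3 -c "
from h import *
print(here(),tilt2())"
```

```text
{'t': 17.35, 'd': array([-0.0702,  0.0747,  0.1628]), 'phi': np.float64(0.0015), 'F': array([-8.8,  1.7, 12.1]), 'j6': np.float64(1.29)} (2138, array([-30.3, 114.9,  67.9]), np.float64(0.8))
```

apply_moves:
  targets:
    - {"translation": [0.03, 0, -0.03], "twist": 0, "hand": 1}
    - {"translation": [0.04, 0, -0.02], "twist": 0, "hand": 1}
    - {"translation": [0, 0, 0], "twist": 0, "hand": 1}

```text
time: 17.7
tool_pos: [0.5604, 0.0213, 0.1676]
tool_rot: [-0.0, 0.996, 0.089, 0.001]
contact_force: [-5.2, 0.7, 9.8]
gripper_width: 1.005
grasp_force: 6.5
```

```bash
python3 -c "
from h import *
print(here(),tilt2())"
```

```text
{'t': 17.7, 'd': array([-0.0624,  0.0746,  0.1676]), 'phi': np.float64(0.0012), 'F': array([-5. ,  1.6,  9.8]), 'j6': np.float64(1.3)} (2083, array([-25.9, 117.6,  71.9]), np.float64(0.75))
```

apply_moves:
  targets:
    - {"translation": [0.04, 0, -0.015], "twist": 0, "hand": 1}
    - {"translation": [0.04, 0, -0.015], "twist": 0, "hand": 1}
    - {"translation": [0, 0, 0], "twist": 0, "hand": 1}

```text
time: 18.05
tool_pos: [0.5687, 0.0227, 0.1711]
tool_rot: [-0.0, 0.996, 0.088, 0.002]
contact_force: [-4.6, 1.1, 8.8]
gripper_width: 1.0
grasp_force: 7.0
```

apply_moves:
  targets:
    - {"translation": [0.04, 0, -0.015], "twist": 0, "hand": 1}
    - {"translation": [0.04, 0, -0.01], "twist": 0, "hand": 1}
    - {"translation": [0, 0, 0], "twist": 0, "hand": 1}

```text
time: 18.35
tool_pos: [0.577, 0.0242, 0.1739]
tool_rot: [-0.0, 0.996, 0.088, 0.002]
contact_force: [-3.9, -0.0, 10.3]
gripper_width: 0.997
grasp_force: 7.0
```

```bash
python3 -c "
from h import *
print(here(),tilt2())"
```

```text
{'t': 18.35, 'd': array([-0.0455,  0.0745,  0.1739]), 'phi': np.float64(0.001), 'F': array([-3.8,  0.7, 10.3]), 'j6': np.float64(1.31)} (1897, array([-17.6, 119.5,  81.6]), np.float64(0.85))
```

apply_moves:
  targets:
    - {"translation": [0.04, 0, -0.01], "twist": 0, "hand": 1}
    - {"translation": [0.04, 0, -0.005], "twist": 0, "hand": 1}
    - {"translation": [0, 0, 0], "twist": 0, "hand": 1}

```text
time: 18.7
tool_pos: [0.5853, 0.0257, 0.1758]
tool_rot: [-0.0, 0.996, 0.088, 0.003]
contact_force: [-2.7, 0.8, 11.2]
gripper_width: 0.996
grasp_force: 7.1
```

apply_moves:
  targets:
    - {"translation": [0.04, 0, -0.005], "twist": 0, "hand": 1}
    - {"translation": [0.04, 0, 0], "twist": 0, "hand": 1}
    - {"translation": [0, 0, 0], "twist": 0, "hand": 1}

```text
time: 19.0
tool_pos: [0.5938, 0.0272, 0.177]
tool_rot: [-0.0, 0.996, 0.089, 0.004]
contact_force: [-1.9, 1.5, 13.0]
gripper_width: 0.997
grasp_force: 7.5
```

```bash
python3 -c "
from h import *
print(here(),tilt2())"
```

```text
{'t': 19.0, 'd': array([-0.0285,  0.0745,  0.177 ]), 'phi': np.float64(0.0011), 'F': array([-1.6,  1.8, 13. ]), 'j6': np.float64(1.31)} (1629, array([ -9.3, 119.8,  90.6]), np.float64(0.82))
```

apply_moves:
  targets:
    - {"translation": [0.04, 0, 0], "twist": 0, "hand": 1}
    - {"translation": [0.04, 0, 0], "twist": 0, "hand": 1}
    - {"translation": [0, 0, 0], "twist": 0, "hand": 1}

```text
time: 19.35
tool_pos: [0.6021, 0.0287, 0.1776]
tool_rot: [-0.0, 0.996, 0.089, 0.005]
contact_force: [-2.0, 1.8, 13.2]
gripper_width: 1.002
grasp_force: 7.8
```

```bash
python3 -c "
from h import *
print(here(),tilt2())"
```

```text
{'t': 19.35, 'd': array([-0.02  ,  0.0745,  0.1776]), 'phi': np.float64(0.0011), 'F': array([-1.7,  2.1, 13.2]), 'j6': np.float64(1.32)} (1461, array([ -5. , 119.5,  95.3]), np.float64(0.84))
```

apply_moves:
  targets:
    - {"translation": [0.03, 0, 0], "twist": 0, "hand": 1}
    - {"translation": [0.03, 0, 0], "twist": 0, "hand": 1}
    - {"translation": [0, 0, 0], "twist": 0, "hand": 1}

```text
time: 19.7
tool_pos: [0.6081, 0.0297, 0.1777]
tool_rot: [-0.0, 0.996, 0.089, 0.005]
contact_force: [-0.7, 1.9, 12.9]
gripper_width: 0.999
grasp_force: 7.6
```

```bash
python3 -c "
from h import *
print(here(),tilt2())"
```

```text
{'t': 19.7, 'd': array([-0.0139,  0.0745,  0.1777]), 'phi': np.float64(0.0011), 'F': array([-0.3,  2. , 12.9]), 'j6': np.float64(1.32)} (1352, array([ -1.5, 119.2,  98.5]), np.float64(0.85))
```

apply_moves:
  targets:
    - {"translation": [0.03, 0, 0], "twist": 0, "hand": 1}
    - {"translation": [0.02, 0, 0], "twist": 0, "hand": 1}
    - {"translation": [0, 0, 0], "twist": 0, "hand": 1}

```text
time: 20.05
tool_pos: [0.6131, 0.0306, 0.1778]
tool_rot: [0.0, 0.996, 0.089, 0.005]
contact_force: [-0.8, 1.8, 13.0]
gripper_width: 1.0
grasp_force: 7.4
```

```bash
python3 -c "
from h import *
print(here(),tilt2())"
```

```text
{'t': 20.05, 'd': array([-0.0088,  0.0744,  0.1778]), 'phi': np.float64(0.0012), 'F': array([-0.4,  1.9, 13. ]), 'j6': np.float64(1.32)} (1257, array([  1.7, 120.1, 101.1]), np.float64(0.78))
```

The plate is past vertical and leans to the tines. I release straight up.

apply_moves:
  targets:
    - {"translation": [0, 0, -0.03], "twist": 0, "hand": 1}
    - {"translation": [0, 0, -0.03], "twist": 0, "hand": 1}
    - {"translation": [0, 0, -0.1], "twist": 0, "hand": 1}
    - {"translation": [0, 0, -0.2], "twist": 0, "hand": 1}
    - {"translation": [0, 0, -0.3], "twist": 0, "hand": 1}
    - {"translation": [0, 0, 0], "twist": 0, "hand": 1}

```text
time: 20.7
tool_pos: [0.6118, 0.0298, 0.2438]
tool_rot: [0.001, 0.996, 0.088, 0.004]
contact_force: [-0.1, 0.1, 1.1]
gripper_width: 0.996
grasp_force: 0.0
```

```bash
python3 -c "
from h import *
print(here(),tilt2())
def w2d(p):
  d=np.array(p[:2])-Q[:2];return (*Ro.from_euler('z',-Q[2]).apply([d[0],d[1],0])[:2].round(3),round(p[2],3))
for c in ['scene','top']:
  grab_frame(c);print([(round(r['score'],2),w2d(r['point'])) for n in ('standing_plate','plate') for r in recognise(c,n)])"
```

```text
{'t': 20.7, 'd': array([-0.0103,  0.0739,  0.2438]), 'phi': np.float64(0.0004), 'F': array([-0.1,  0.1,  1.1]), 'j6': np.float64(1.32)} (1449, array([ -4.2, 121.3,  95.3]), np.float64(0.85))
[(0.97, (np.float64(0.003), np.float64(-0.077), 0.141)), (0.98, (np.float64(-0.314), np.float64(-0.171), 0.01)), (0.96, (np.float64(-0.278), np.float64(-0.01), 0.014)), (0.92, (np.float64(-0.007), np.float64(0.074), 0.138)), (0.6, (np.float64(-0.036), np.float64(-0.256), 0.014))]
[(0.77, (np.float64(-0.005), np.float64(-0.071), 0.144)), (0.9, (np.float64(-0.281), np.float64(-0.007), 0.006)), (0.69, (np.float64(-0.042), np.float64(-0.253), 0.011)), (0.68, (np.float64(-0.014), np.float64(0.081), 0.147)), (0.58, (np.float64(-0.323), np.float64(-0.165), 0.012))]
```

```bash
python3 -c "
from h import *
print(here(),tilt2(),tilt2())
print(job_done())"
```

```text
{'t': 21.05, 'd': array([-0.0131,  0.0747,  0.237 ]), 'phi': np.float64(0.0006), 'F': array([-0.1,  0.8, -0.5]), 'j6': np.float64(1.32)} (1455, array([ -4.3, 121.2,  95.3]), np.float64(0.86)) (1444, array([ -4.2, 121.2,  95.4]), np.float64(0.92))
the job is handed in; nothing more can be done
None
```

The plate stands on edge in the empty bay's seat, leaning back about 5° on the tines, about 72 mm above the seat's underside and within a few mm of its middle; the other plate still reads in its bay, I kept clear of the glassware without re-measuring it, the arm is clear and the job is handed in (verdict not shown), though I viewed 11 pictures against the limit of 10.

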